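# Take the red ribbon tool out of the light tool stand and put it in the wash pot

## Task

The ribbon tool with the red handle needs washing. Draw it straight up out of the light white tool stand, without tipping the stand over or dragging it away and leaving the yellow-handled tool in its place, then lower it head down into the blue pot, all the way to the bottom or nearly so before you let go, and leave it there with the pot standing where it was.

Things in the scene. Friction and masses are not known exactly. Their poses are not given: they have to be found in the camera images.
- red_tool: Clay tool, 150 mm long, 35 g, standing head down in one of the stand's outer holes. From below: steel ribbon loop 12 x 6 mm, 24 mm high; ferrule; round red handle 16 mm in diameter from 36 mm to the top at 150 mm, its top 73 mm free above the stand. Origin at the loop's lower end on the axis; z along the tool to the handle's end (up). Grip at any yaw, best about 22 mm below the top.
- yellow_tool: The other tool in the stand, same size, 35 g, with a yellow handle and a flat steel scraper; in the outer hole at the other end. Origin at its lower end on the axis, z up along the tool. It stays in the stand: do not knock it with what is carried past.
- stand: Light (90 g) loose white plastic stand, 50 (x) x 150 (y) x 85 (z) mm: a base 8 mm thick, on which the tools rest, and two pierced decks, the upper one's top at 85 mm. Three vertical holes 19.5 mm wide at y = -48, 0, +48 mm (middle one empty). Origin: centre of underside, z up. Tips easily to +x or -x if a tool is pulled sideways. A tool is free once raised 80 mm, and passes over the other tool once raised 150 mm or more.
- blue_pot: Open round pot of blue glazed ceramic, empty, loose, 0.55 kg, outer diameter 94 mm, 95 mm high, mouth 84 mm wide, inner floor 6 mm above its underside. Origin: centre of underside, z up. A terracotta pot of the same shape on the stand's other side is not used. All stand on a flat board whose top is 12 mm above the work surface.
There are look-alikes about, which are no part of the job. Of the things that look like the red_tool, the smaller one is meant.

How it is judged:
By the outcome, as a careful person would: the job done as asked, in the order asked, and still so for the second after the job is handed in, with the robot touching nothing.
It also fails if it takes over 45 s, if anything falls off the work surface, if the arm or the gripper's body presses on something with over 40 N, if the wrist force passes 120 N, or if a joint passes its speed limit or range.

## Robot

A 6-joint arm with a two-finger parallel gripper is mounted at the origin on the work surface. World frame = base frame: x ahead of the robot, y to its left, z up, the work surface at z = 0. Lengths are in m, angles in rad, forces in N, time in s.
With the tool pointing down it reaches from about 0.275 to 0.875 m from the base axis. Payload 12.5 kg.
Tool frame: the origin (TCP) lies at the very end of the fingers, on their centre line; the grasp point (between the pads) lies 19 mm behind it; x points along the fingers, y is the direction in which the jaws open and shut, and the axes are right-handed (so a half turn about x gives the same grasp; the last joint's range is limited). The gripper opens to 85 mm and grips with 20 to 120 N. Pads are 22 mm wide; open, the fingers measure 114 mm over their backs; the gripper's body (76 mm by 85 mm) begins 54 mm behind the grasp point. The pads swing forward as they close: fully open they stand 13 mm farther back than shut.
Start: joints at [-1.411, 0.351, 1.652, -0, 1.139, -0.085], TCP at [0.133, -0.534, 0.231] pointing down, gripper open.
Joint ranges: [-2.75, 2.75], [-0.79, 2.1], [0.01, 2.65], [-1.57, 4.71], [0.07, 3.14], [-2.87, 2.87]. Speed limits (rad/s): [2.22, 2.22, 2.79, 3.14, 3.14, 3.14].

## Interface

Orientations are given as a 3x3 rotation matrix whose columns are the frame's x, y, z axes.
In Python, from bench import manip gives the robot as it stands. Calls block until the motion is done:
- manip.move_ptp(position, orientation): joint-space move of the TCP to a pose.
- manip.move_l(position, attitude=None, max_speed=0.15): straight line of the TCP; attitude=None keeps the orientation; max_speed is the mean speed in m/s.
- manip.move_j(angles): joint-space move.
- manip.set_gripper(opening, effort=None): opening from 0.0 (shut) to 1.0 (fully open); effort is the grip in N (None keeps the last); returns when the fingers have stopped.
- manip.dwell(seconds).
- manip.inverse_kinematics(position, orientation): joint angles nearest the present ones, or None.
- manip.grab_frame(name): name is "scene" or "top" or "wrist"; returns (picture, depth): 400x640x3 uint8, red, green, blue; 400x640 float32, m along the optical axis (not along the pixel's ray), 0 where there is no reading.
- manip.get_calibration(name): a dict with "camera_matrix" (3x3 intrinsics, pixels), "R" (3x3) and "t" (3): a world point X has camera coordinates R X + t. Camera axes: x right, y down, z forward; pixel columns grow to the right and rows downward; lengths in m; the calibration is good to about 2 mm. A picture is of the moment at which its call begins: read the wrist's pose just before it. get_calibration takes no time and is no camera call; for the wrist camera it gives the pose at the moment of the call.
A pose or a line that the arm cannot do raises manip.Unreachable and nothing moves.
- manip.sign_off(): hands the job in, once; it reports no verdict.
Trained networks look in the newest picture that a camera, given by its name, has taken for a name from the list of things; names that differ only in an ending like _2 or _b are one class to them, and where a whole thing is asked for, a point or a joint stands for the part that bears it (a point fixed in the world has none). Each returns a list of dicts, best first, with "confidence" (0 to 1); they miss things now and then, are a little off and sometimes report something else, mostly with a low value. They report only what shows in the picture. A call takes as long as a camera call. They do not tell look-alikes from the thing itself.
- manip.look_for(camera, name): "at" ([x, y, z] in m, in world coordinates, good to about 4 mm: the middle of the surface that is visible of it).
Readings, each from a call of its own:
- manip.current_time(): time.
- manip.current_qpos(): joint angles.
- manip.current_joint_vel(): joint speeds.
- manip.current_joint_torque(): joint torques, N m.
- manip.current_ee_pos(): TCP position.
- manip.current_tcp_rot(): TCP orientation.
- manip.current_force(): force on the tool from outside, world axes, zero at the start.
- manip.current_ft_torque(): the same for the moment, N m.
- manip.current_grip_width(): opening from 0.0 (shut) to 1.0 (fully open).
Only numpy, scipy, OpenCV 4.12 (cv2) and the standard library are available. Lean on these libraries where they do the work, as an engineer would, in place of code of your own. Each camera call takes 0.05 s, during which the arm holds its last target.

## Working session

There is one attempt and no reset: what is moved stays moved. The work goes in short steps, each a Python script; the robot and the scene stay as the last script left them, time stands still between calls to the robot, and variables do not carry over. Pictures are saved under pics/ and viewed, and the job is handed in when it is done.

```bash
mkdir -p pics
cat > h.py <<'E'
import numpy as np, cv2
from bench import manip
def snap(c,fn=None):
    K=manip.get_calibration(c); p,d=manip.grab_frame(c)
    if fn: cv2.imwrite('pics/'+fn,p[:,:,::-1])
    np.savez('/tmp/%s.npz'%c,p=p,d=d,K=K['camera_matrix'],R=K['R'],t=K['t'])
    return p,d,K
def cloud(c):
    z=np.load('/tmp/%s.npz'%c); d=z['d']; v,u=np.mgrid[:d.shape[0],:d.shape[1]]
    K=z['K']; P=np.stack([(u-K[0,2])/K[0,0]*d,(v-K[1,2])/K[1,1]*d,d],-1)
    return z['p'],d,(P-z['t'])@z['R']
def proj(c,X):
    z=np.load('/tmp/%s.npz'%c); q=z['K']@(z['R']@np.array(X)+z['t']); return q[:2]/q[2]
E
python3 - <<'E'
from h import *
for c in ['scene','top']:
    snap(c,c+'0.png')
    for n in ['red_tool','yellow_tool','stand','blue_pot']:
        for r in manip.look_for(c,n): print(c,n,np.round(r['at'],3),round(r['confidence'],2),proj(c,r['at']).astype(int))
print(manip.current_time())
E
```

```text
scene red_tool [ 0.321 -0.136  0.133] 0.81 [240 155]
scene red_tool [0.516 0.027 0.123] 0.66 [337 190]
scene yellow_tool [ 0.524 -0.069  0.129] 0.72 [297 200]
scene stand [ 0.518 -0.021  0.066] 0.69 [317 215]
scene blue_pot [ 0.619 -0.248  0.075] 0.65 [227 274]
top red_tool [ 0.32  -0.129  0.188] 0.9 [411 272]
top red_tool [ 0.509 -0.014  0.093] 0.63 [341 170]
top red_tool [0.507 0.033 0.167] 0.55 [316 167]
top yellow_tool [ 0.509 -0.063  0.168] 0.68 [370 165]
top stand [ 0.509 -0.015  0.094] 0.71 [342 170]
top blue_pot [ 0.599 -0.251  0.053] 0.84 [455 127]
0.5
```

View pics/scene0.png

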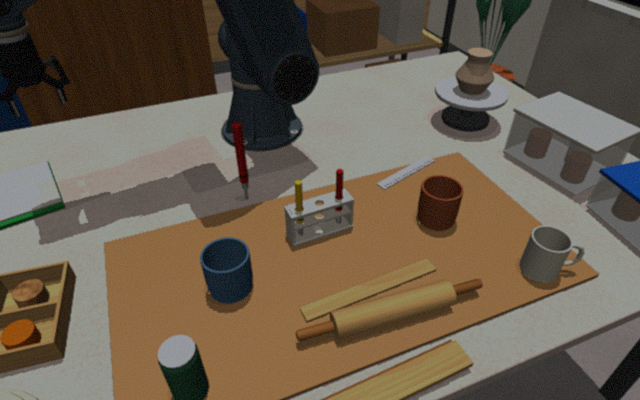

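View pics/top0.png

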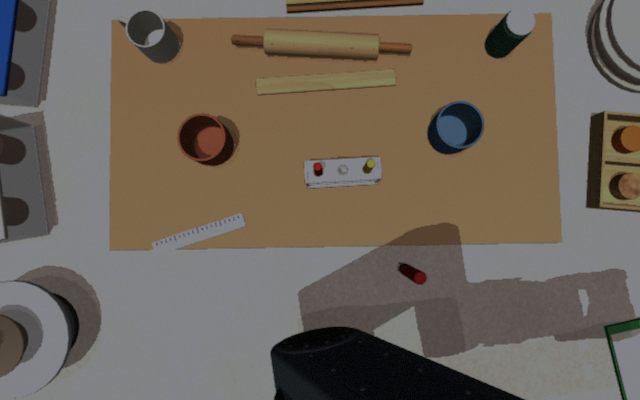

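```bash
python3 - <<'E'
from h import *
for c in ['scene','top']:
    p,d,P=cloud(c); p=p.astype(int); r,g,b=p[...,0],p[...,1],p[...,2]
    M={'red':(r>110)&(g<80)&(b<80),'yel':(r>130)&(g>100)&(b<90),'blue':(b>r+40)&(b>70)}
    for k,m in M.items():
        m=m&(d>0); n,l,s,_=cv2.connectedComponentsWithStats(m.astype('uint8'))
        for i in range(1,n):
            if s[i,4]<30: continue
            Q=P[l==i]; print(c,k,s[i],'med',np.median(Q,0).round(3),'lo',np.percentile(Q,2,0).round(3),'hi',np.percentile(Q,98,0).round(3))
            if k!='blue':
                t=Q[Q[:,2]>Q[:,2].max()-.006]; print('   top',len(t),t.mean(0).round(4),np.ptp(t,axis=0).round(3))
    m=(P[...,2]>.09)&(P[...,2]<.103)&(r>170)&(abs(P[...,0]-.51)<.1)&(abs(P[...,1]+.015)<.12)
    Q=P[m]; print('deck',len(Q),Q.mean(0).round(4),cv2.minAreaRect((Q[:,:2]*1000).astype('float32')))
E
python3 -c "
import cv2
a=cv2.imread('pics/scene0.png')[90:330,160:420];b=cv2.imread('pics/top0.png')[90:330,270:530]
cv2.imwrite('pics/crop0.png',cv2.resize(cv2.hconcat([a,b]),(800,369)))"
```

```text
scene red [491  64  17   8  82] med [-0.783  1.664 -0.389] lo [-0.837  1.615 -0.395] hi [-0.741  1.705 -0.381]
   top 1 [0.2261 0.6509 0.1819] [0. 0. 0.]
scene red [498  73  17   7  62] med [-0.667  1.645 -0.387] lo [-0.723  1.615 -0.394] hi [-0.637  1.689 -0.382]
   top 13 [-0.666   1.6419 -0.3827] [0.059 0.069 0.006]
scene red [455 280  27  11  84] med [0.798 0.182 0.047] lo [0.792 0.155 0.045] hi [0.803 0.21  0.05 ]
   top 81 [0.7978 0.1815 0.0476] [0.013 0.059 0.006]
scene red [  1 319  33  27 422] med [ 0.574 -0.625  0.041] lo [ 0.548 -0.647  0.037] hi [ 0.599 -0.6    0.043]
   top 410 [ 0.5748 -0.6242  0.0407] [0.054 0.051 0.006]
scene red [301 329  23   7  33] med [ 0.781 -0.138  0.046] lo [ 0.778 -0.156  0.044] hi [ 0.783 -0.118  0.049]
   top 33 [ 0.7806 -0.1371  0.0463] [0.007 0.04  0.004]
scene yel [  104   153   452   247 53557] med [ 0.665 -0.114  0.012] lo [ 0.383 -0.466  0.009] hi [0.849 0.438 0.062]
   top 1276 [0.7871 0.0211 0.063 ] [0.042 0.237 0.006]
scene yel [303 184  32  16 194] med [0.375 0.038 0.012] lo [ 0.361 -0.004  0.01 ] hi [0.389 0.084 0.015]
   top 191 
[... 1384 characters left out ...]
44]
   top 183 [ 0.58   -0.6255  0.0413] [0.051 0.038 0.006]
top red [199 128  26  31 564] med [0.586 0.259 0.018] lo [0.546 0.215 0.014] hi [0.612 0.284 0.108]
   top 55 [0.5642 0.2208 0.1068] [0.059 0.032 0.006]
top red [313 163   8   7  37] med [0.509 0.033 0.17 ] lo [0.504 0.027 0.166] hi [0.515 0.038 0.172]
   top 35 [0.5094 0.0328 0.17  ] [0.011 0.013 0.004]
top blue [  0   0  16  95 925] med [0.786 0.637 0.111] lo [0.674 0.622 0.108] hi [0.851 0.647 0.114]
top blue [437 102  44  46 757] med [ 0.601 -0.25   0.018] lo [ 0.552 -0.28   0.014] hi [ 0.635 -0.202  0.108]
deck 0 [nan nan nan] ((0.0, 0.0), (0.0, 0.0), 0.0)<stdin>:13: RuntimeWarning: Mean of empty slice.
  ret = um.true_divide(
```

View pics/crop0.png

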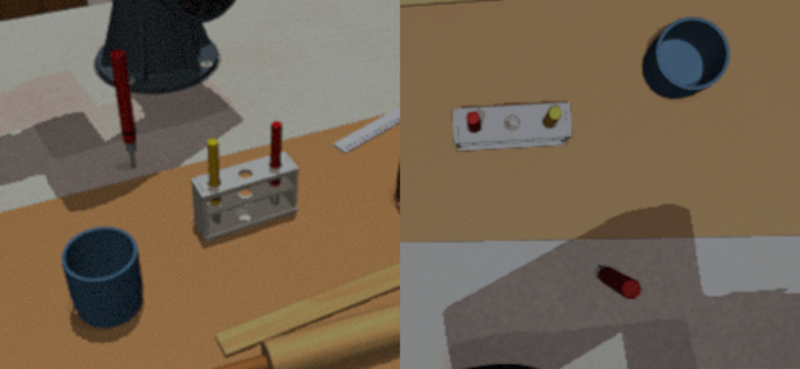

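The scene holds two red tools. One is a large loose tool standing near the robot, at scene px (240,155) and top px (411,272). The other is shorter and stands in the stand's left end hole, at scene px (339,184) and top px (317,168). The smaller one in the stand fits the description, and the crop confirms it. The blue pot is at top px (458,127).

Next I'll move above the tool and refine its position with the wrist camera.

Run:
```python
from h import *
# pot rim fit from top & scene
from scipy.optimize import least_squares
for c in ['top','scene']:
    p,d,P=cloud(c)
    m=(P[...,2]>.10)&(P[...,2]<.113)&(np.hypot(P[...,0]-.6,P[...,1]+.25)<.075)
    Q=P[m]; f=least_squares(lambda v:np.hypot(Q[:,0]-v[0],Q[:,1]-v[1])-.0445,[.6,-.25],loss='soft_l1',f_scale=.003)
    print(c,len(Q),f.x.round(4),Q[:,2].mean().round(4))
    for nm,y in [('red',.033),('yel',-.063)]:
        m=(P[...,2]>.105)&(P[...,2]<.18)&(np.hypot(P[...,0]-.512,P[...,1]-y)<.025); print(nm,m.sum(),P[m].mean(0).round(4),P[m][:,2].max())
print(manip.current_tcp_rot().round(2))
R0=np.array([[0,0,1],[0,1,0],[-1,0,0]],float)
for R in (R0,R0@np.diag([1,-1,-1])): print(manip.inverse_kinematics([.509,.033,.33],R))
R=manip.current_tcp_rot(); p=manip.current_ee_pos()
manip.move_l([p[0],p[1],.33],max_speed=.3)
q=[manip.inverse_kinematics([.509,.033,.33],R) for R in (R0,R0@np.diag([1,-1,-1]))]
q=[x for x in q if x is not None]; q=min(q,key=lambda x:np.abs(np.array(x)-manip.current_qpos()).max())
manip.move_j(q); print(manip.current_tcp_rot().round(2),manip.current_time())
snap('wrist','w1.png')
for n in ['red_tool','yellow_tool']: print(n,manip.look_for('wrist',n))
```

```text
top 454 [ 0.5937 -0.2431] 0.1058
red 91 [0.5062 0.0329 0.1573] 0.17275104854545378
yel 100 [ 0.5104 -0.061   0.1568] 0.17341635326316387
scene 491 [ 0.5965 -0.2432] 0.1052
red 193 [0.514  0.0321 0.1423] 0.17235306739442202
yel 199 [ 0.5179 -0.063   0.1418] 0.1715364276420446
[[-0.    0.24 -0.97]
 [ 0.   -0.97 -0.24]
 [-1.   -0.   -0.  ]]
[-2.65485585e-02  1.89804117e-01  1.61798354e+00 -4.44089210e-16
  1.33380500e+00 -1.59734489e+00]
[-2.65485585e-02  1.89804117e-01  1.61798354e+00 -4.44089210e-16
  1.33380500e+00  1.54424777e+00]
[[-0.  0.  1.]
 [-0.  1. -0.]
 [-1. -0. -0.]] 3.3917
red_tool [{'at': [0.3194, -0.1329, 0.099], 'confidence': 0.65}, {'at': [0.5082, 0.0322, 0.1709], 'confidence': 0.57}]
yellow_tool [{'at': [0.515, -0.0598, 0.157], 'confidence': 0.84}]
```

View pics/w1.png

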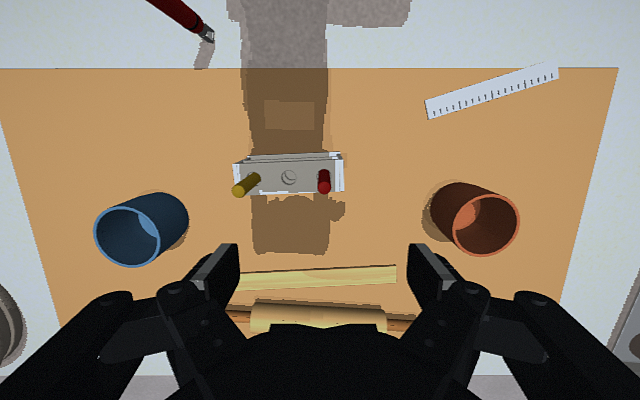

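The wrist view shows the red tool in the stand's right hole at px (324,182), the yellow one at (246,184), and the blue pot at (140,228). I'll fit the handle as a cylinder in each camera.

Run:
```python
from h import *
from scipy.optimize import least_squares
for c in ['top','scene','wrist']:
    p,d,P=cloud(c)
    for nm,y in [('red',.033),('yel',-.063)]:
        m=(P[...,2]>.105)&(P[...,2]<.176)&(np.hypot(P[...,0]-.512,P[...,1]-y)<.022); Q=P[m]
        zt=Q[:,2].max(); T=Q[Q[:,2]>.166]; S=Q[Q[:,2]<.164]
        f=least_squares(lambda v:np.hypot(S[:,0]-v[0]-v[2]*(S[:,2]-.14),S[:,1]-v[1]-v[3]*(S[:,2]-.14))-.008,[.51,y,0,0],loss='soft_l1',f_scale=.001)
        print(c,nm,len(T),len(S),'fit@.14',f.x.round(4),'top mean',T.mean(0).round(4))
    m=(P[...,2]>.10)&(P[...,2]<.113)&(np.hypot(P[...,0]-.6,P[...,1]+.25)<.075)
    Q=P[m]; f=least_squares(lambda v:np.hypot(Q[:,0]-v[0],Q[:,1]-v[1])-.0445,[.6,-.25],loss='soft_l1',f_scale=.003); print('pot',f.x.round(4),len(Q))
```

```text
top red 57 31 fit@.14 [ 5.088e-01  3.350e-02 -3.000e-04 -4.000e-04] top mean [0.5081 0.0334 0.1694]
top yel 59 38 fit@.14 [ 0.5128 -0.0627  0.001   0.0012] top mean [ 0.5123 -0.0625  0.1694]
pot [ 0.5937 -0.2431] 454
scene red 34 154 fit@.14 [ 5.089e-01  3.450e-02 -2.000e-04  2.000e-04] top mean [0.5114 0.0332 0.1691]
scene yel 34 161 fit@.14 [ 0.5126 -0.0612  0.0068  0.0061] top mean [ 0.5153 -0.0622  0.1694]
pot [ 0.5965 -0.2432] 491
wrist red 152 104 fit@.14 [0.5105 0.0332 0.0011 0.0024] top mean [0.5097 0.0333 0.169 ]
wrist yel 152 195 fit@.14 [ 5.145e-01 -6.290e-02 -5.000e-04 -6.000e-04] top mean [ 0.5138 -0.0619  0.169 ]
pot [ 0.5951 -0.2427] 1002
```

Run:
```python
from h import *
x,y=.5095,.0335
manip.set_gripper(0.6,30)
manip.move_l([x,y,.20],max_speed=.15)
manip.move_l([x,y,.129],max_speed=.08)
print('pre',manip.current_force().round(2))
manip.set_gripper(0.0,40)
print('grip',manip.current_grip_width(),manip.current_force().round(2),manip.current_ft_torque().round(2),manip.current_ee_pos().round(4))
for z in (.134,.15):
    manip.move_l([x,y,z],max_speed=.03)
    print(z,manip.current_force().round(2),manip.current_grip_width())
print(manip.current_time()); snap('scene','s2.png'); snap('wrist','w2.png')
a=cv2.imread('pics/s2.png')[100:300,200:460]; b=cv2.imread('pics/w2.png')[100:300,190:450]
cv2.imwrite('pics/c2.png',cv2.resize(cv2.hconcat([a,b]),(800,308)))
```

```text
pre [ 0.2  -0.54 -0.38]
grip 0.17606007783958685 [-1.05 -0.24  3.83] [ 0.07  0.06 -0.05] [0.5098 0.0335 0.1294]
0.134 [-0.22  0.16 -0.43] 0.17449794813211433
0.15 [-0.1  -0.33 -0.48] 0.176166943194584
7.4333
```

View pics/c2.png

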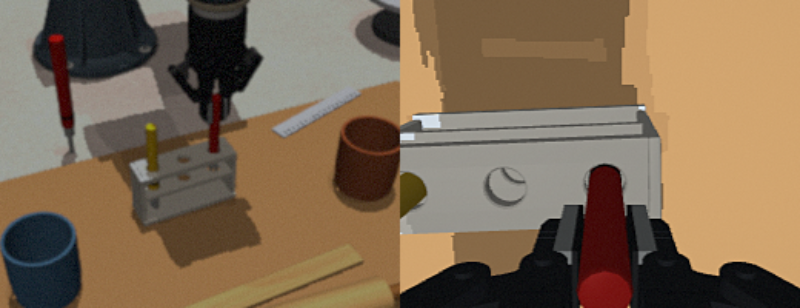

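The red handle sits between the pads at crop px (603,235). It has come up about 21 mm with the stand level and unmoved. I'll lift it clear.

Run:
```python
from h import *
x,y=.5095,.0335
manip.move_l([x,y,.225],max_speed=.05); print(manip.current_force().round(2))
manip.move_l([x,y,.305],max_speed=.12)
print(manip.current_force().round(2),manip.current_grip_width(),manip.current_time())
snap('scene','s3.png'); snap('top','t3.png')
p,d,P=cloud('scene'); p=p.astype(int)
m=(p[...,0]>p[...,1]*2)&(p[...,0]>60)&(np.hypot(P[...,0]-x,P[...,1]-y)<.04)&(P[...,2]>.12)
Q=P[m];print(len(Q),Q.min(0).round(3),Q.max(0).round(3))
for lo in np.arange(.2,.36,.02):
    s=Q[(Q[:,2]>lo)&(Q[:,2]<lo+.02)]
    if len(s): print(lo.round(2),s.mean(0).round(4),len(s))
a=cv2.imread('pics/s3.png')[60:300,200:460]; b=cv2.imread('pics/t3.png')[80:320,270:530]
cv2.imwrite('pics/c3.png',cv2.resize(cv2.hconcat([a,b]),(800,369)))
```

```text
[-0.24  0.13 -0.92]
[-0.59  0.07 -0.38] 0.17313865852262403 10.0
141 [0.507 0.026 0.235] [0.519 0.038 0.346]
0.22 [0.5122 0.029  0.2375] 9
0.24 [0.5135 0.0289 0.2523] 16
0.26 [0.5146 0.0303 0.2702] 21
0.28 [0.5148 0.0298 0.2898] 29
0.3 [0.5163 0.0321 0.3089] 21
0.32 [0.5161 0.0319 0.3296] 22
0.34 [0.5134 0.0328 0.3441] 23
```

View pics/c3.png

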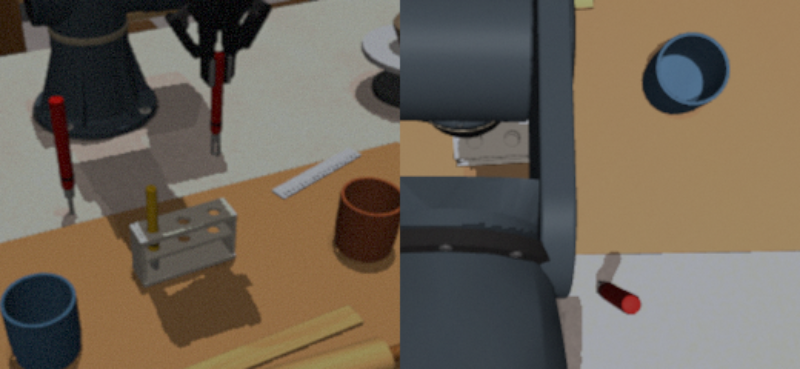

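The tool is out and hanging almost upright, with its top at z 0.346, so its lower end is at about 0.196. The stand still stands with the yellow tool in it at crop px (152,215). I'll carry it over the pot and lower it.

Run:
```python
from h import *
x,y=.5955,-.242
manip.move_l([x,y,.305],max_speed=.15)
manip.move_l([x,y,.23],max_speed=.12)
print(manip.current_force().round(2),manip.current_time())
manip.move_l([x,y,.15],max_speed=.08)
f0=manip.current_force(); print(f0.round(2))
for z in (.14,.135,.132,.130,.1285,.127):
    manip.move_l([x,y,z],max_speed=.03); f=manip.current_force(); print(z,f.round(2))
    if f[2]-f0[2]>3: break
print(manip.current_time(),manip.current_grip_width())
snap('scene','s4.png'); snap('wrist','w4.png')
a=cv2.imread('pics/s4.png')[100:340,150:410]; b=cv2.imread('pics/w4.png')[100:340,190:450]
cv2.imwrite('pics/c4.png',cv2.resize(cv2.hconcat([a,b]),(800,369)))
```

```text
[ 0.07 -0.47 -0.05] 12.95
[ 0.19 -0.11  0.01]
0.14 [ 0.11 -0.23 -0.34]
0.135 [ 0.82  0.43 -0.87]
0.132 [ 0.3   0.3  -0.46]
0.13 [-0.77  0.34  0.34]
0.1285 [ 0.33 -0.14 -0.61]
0.127 [-0.85  0.28  3.77]
15.9 0.17649552752983255
```

View pics/c4.png

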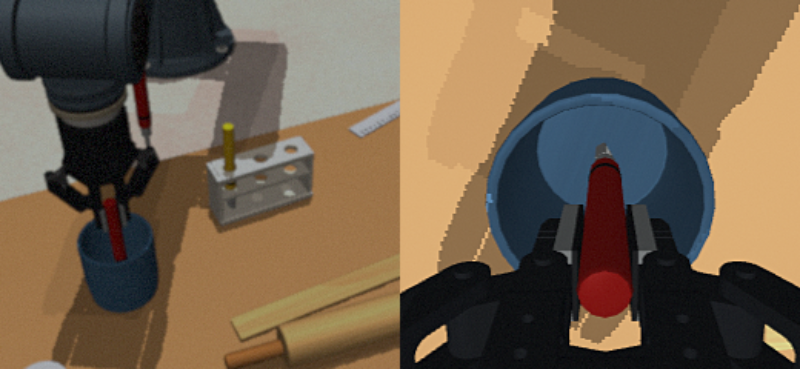

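The wrist picture shows the loop on the pot floor at crop px (603,152), and contact gave about 3.8 N. I'll release and withdraw.

Run:
```python
from h import *
x,y=.5955,-.242
manip.set_gripper(0.8,20); manip.dwell(.8)
print(manip.current_force().round(2))
manip.move_l([x,y,.20],max_speed=.08)
manip.move_l([x,y,.33],max_speed=.2)
manip.dwell(.5)
print(manip.current_force().round(2),manip.current_grip_width(),manip.current_time())
snap('scene','s5.png'); snap('wrist','w5.png')
a=cv2.imread('pics/s5.png')[100:340,150:410]; b=cv2.imread('pics/w5.png')[60:300,190:450]
cv2.imwrite('pics/c5.png',cv2.resize(cv2.hconcat([a,b]),(800,369)))
from scipy.optimize import least_squares
for c in ['scene','wrist']:
    p,d,P=cloud(c)
    m=(P[...,2]>.10)&(P[...,2]<.113)&(np.hypot(P[...,0]-.6,P[...,1]+.25)<.075)
    Q=P[m]; f=least_squares(lambda v:np.hypot(Q[:,0]-v[0],Q[:,1]-v[1])-.0445,[.6,-.25],loss='soft_l1',f_scale=.003); print(c,'pot',f.x.round(4),len(Q))
    m=(P[...,2]>.166)&(P[...,2]<.176)&(np.hypot(P[...,0]-.512,P[...,1]+.062)<.022); print('yel top',P[m].mean(0).round(4),m.sum())
```

```text
[-0.25  0.04  0.05]
[ 1.39 -0.34 -0.55] 0.7997699115970542 19.725
scene pot [ 0.596  -0.2431] 489
yel top [ 0.5155 -0.0622  0.169 ] 37
wrist pot [ 0.5954 -0.2443] 885
yel top [ 0.5143 -0.064   0.169 ] 198
```

View pics/c5.png

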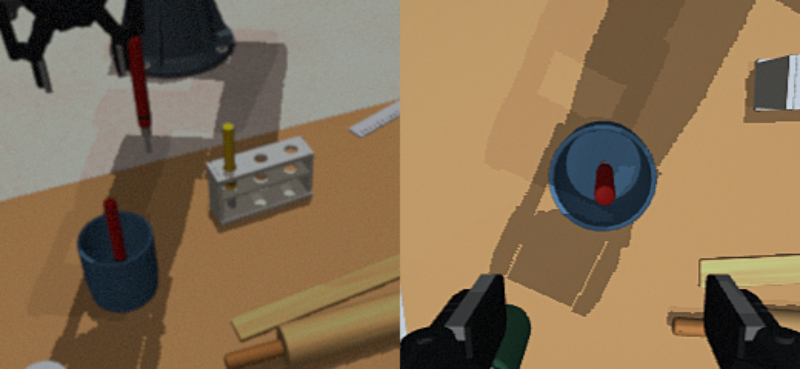

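The tool stands in the pot, head on the floor, at crop px (115,228). The pot and the yellow tool are unmoved, and the gripper is clear.

```bash
python3 -c "
from h import *
manip.sign_off(); print(manip.current_time())"
```

```text
the job is handed in; nothing more can be done
the job is handed in; nothing more can be done
```

The red tool is now standing head down in the blue pot, and the job was handed in at about 20 s of the 45 s allowed. I took the smaller red tool from the stand's end hole, not the larger loose one. I drew it straight up about 176 mm, carried it over the yellow tool and lowered it until it touched the pot floor at about 4 N. Then I let go and backed away.

**Last checks:**
- **Pot:** it is within about 1–2 mm of where it started, which is within measurement error.
- **Stand and yellow tool:** the stand is upright, and the yellow tool's top is within about 2 mm of its earlier position.
- **Gripper:** it is open and well clear of everything.
- **Tool in the pot:** it was standing nearly upright and free when I last looked. If it tips, it should only lean on the rim.

No check failed, but I took no picture after handing in.

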